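Centre the gel dispenser on its little dish

ROBOT

A 6-joint arm with a two-finger parallel gripper is mounted at the origin on the work surface. World frame = base frame: x ahead of the robot, y to its left, z up, the work surface at z = 0. Lengths are in mm, angles in rad, forces in N, time in s.
With the tool pointing down it reaches from about 250 to 775 mm from the base axis. Payload 8.9 kg.
Tool frame: the origin (TCP) lies midway between the tips of the shut fingers; the grasp point (between the pads) lies 19 mm behind it (tcp_to_grasp is the z of the grasp point in the tool frame, in mm); z points along the fingers, y is the direction in which the jaws open and shut (so a half turn about z gives the same grasp; the last joint's range is limited). The gripper opens to 85 mm and grips with 20 to 120 N. Pads are 22 mm wide; open, the fingers measure 114 mm over their backs; the gripper's body (76 mm by 85 mm) begins 54 mm behind the grasp point. The pads swing forward as they close: fully open they stand 13 mm farther back than shut.
Start: joints at [1.017, 0.291, -0.153, 1.127, 0, 1.431], TCP at [211.573, 480.48, 231.305] pointing down, gripper open.
Joint ranges: [-2.52, 2.52], [-0.91, 1.74], [-1.3, 1.37], [-1.96, 2.02], [-1.52, 1.47], [-3.14, 3.14]. Speed limits (rad/s): [2.22, 2.22, 2.79, 3.14, 3.14, 3.14].

INTERFACE

Orientations are given as a unit quaternion [w, x, y, z].
In Python, from cell import * gives the robot as it stands.
- The arm moves only by the shell command python3 -m pendant 'ROWS' [FORCE]. ROWS is a JSON object of lists of equal length, an entry for each row: "offset": the shift along the tool's x, y, z in units of 40 mm (1.0 is 40 mm), a list of three; "rotation": the turn, a rotation vector about the tool's x, y, z in units of 5 degrees (1.0 is 5 degrees), a list of three; "fingers": the finger opening in mm, from 0 to 85.4. A call has 1 to 12 rows; each row is the pose to reach, as a shift and turn from the pose commanded when the call began, along the tool's axes at that moment; what a row does not reach only later rows make up. A row lasts 1/12 s, in which the tool goes at most 41.7 mm and 7.16 degrees, less where a joint would pass 70% of its speed; a pose out of reach is approached as far as the arm can. A call with a gripper value outside its range is refused whole. The fingers move at their own pace and stop on an object; FORCE is the grip in N (left out, the last holds). Time passes only in rows, so rows that repeat a pose let the fingers close. It gives the time, the measured TCP pose, the force and the opening at its end, in the units of the state.
- get_state(): the state, without advancing time (a new reading comes with each control period).
- read_camera(name): name is "side" or "top" or "wrist"; returns (picture, depth): 480x640x3 uint8, red, green, blue; 480x640 float32, mm along the optical axis (not along the pixel's ray), 0 where there is no reading.
- camera_info(name): a dict with "fx", "fy", "cx", "cy" (pixels), "R" (3x3) and "t" (3): a world point X has camera coordinates R X + t. Camera axes: x right, y down, z forward; pixel columns grow to the right and rows downward; lengths in mm; the calibration is good to about 2 mm. A picture is of the moment at which its call begins: read the wrist's pose just before it. camera_info takes no time and is no camera call; for the wrist camera it gives the pose at the moment of the call.
- hand_in(): hands the job in, once; it reports no verdict.
The state is a dict: "clock": time; "q": joint angles; "joint_velocities": joint speeds; "tau": joint torques, N m; "ee_pos": TCP position; "ee_rot": TCP orientation; "force": force on the tool from outside, world axes, zero at the start; "moment": the same for the moment, N m; "finger_gap": opening from 0.0 (shut) to 1.0 (fully open).
Only numpy, scipy, OpenCV 4.12 (cv2) and the standard library are available. Lean on these libraries where they do the work, as an engineer would, in place of code of your own. Each camera call takes 0.05 s, during which the arm holds its last target. There are 200 camera calls.

TASK

The empty chrome gel dispenser is standing partly over the edge of the small upturned blue dish: with light fingertip taps or pushes, slide it until it stands upright in the middle of the dish, with an even margin all round. Do not pinch, lift or topple it, do not push it hard, and leave the dish and everything else on the top where they are.

Things in the scene. Friction and masses are not known exactly. Their poses are not given: they have to be found in the camera images.
- dispenser: Empty chrome gel dispenser, loose, 0.12 kg, tippy, round about its z axis. Origin at the centre of its foot's underside, z up. Foot 42 mm across; widest (60 mm) 22 mm above the foot, where an upright finger meets it; neck 24 mm at 52 mm, collar 28 mm, button 20 mm; 66 mm tall. Slides on the dish when pushed with about 1 N at the bulge or lower; pushed higher up it tips.
- stand_dish: Smallest blue ceramic dish, upside down as a stand; loose, 0.26 kg. Origin at the centre of its underside (on the table), z up. 92 mm across at the table, narrowing to a flat round top 72 mm across at 40 mm height, with a thin concentric white ring (54 to 60 mm across) on it. The dispenser stands on the flat top, at first 18 to 27 mm off its centre in any direction.
- large_dish: Bystander: large blue round dish, upright, 156 mm across, 40 mm high, with the middle dish nested in it. Origin at the centre of its underside.
- middle_dish: Bystander: middle blue round dish nested in the large dish, 124 mm across, 40 mm high, its rim 45 mm above the table. Origin at the centre of its underside.
- remote: Bystander: black plastic remote control lying flat, 160 mm (its x) by 45 mm by 18 mm high. Origin at the centre of its underside.
- hairbrush: Bystander: wooden hairbrush lying bristles down, about 212 mm long (its x, head to +x) by 62 mm wide, 34 mm high. Origin on the table under the joint of head and handle.
- candle_tin: Bystander: round brass candle tin, 70 mm across, 42 mm high. Origin at the centre of its underside.
- glasses_case: Bystander: green glasses case, 160 mm (its x) by 62 mm by 42 mm high. Origin at the centre of its underside.
- key: Bystander: brass door key with a round wooden fob, 77 mm long, 8 mm high. Origin under the centre of the fob, key towards its +x.
Not all that is in view belongs to the job. Of the things shaped like the dispenser, the chrome one is meant.

How it is judged:
By the outcome, as a careful person would: the job done as asked, in the order asked, and still so for the second after the job is handed in, with the robot touching nothing.
It also fails if it takes over 45 s, if anything falls off the work surface, if the arm or the gripper's body presses on something with over 40 N, if the wrist force passes 120 N, or if a joint passes its speed limit or range.

## Working session

There is one attempt and no reset: what is moved stays moved. The work goes in short steps, Python scripts to look and compute and a shell command to move; the robot and the scene stay as the last step left them, time stands still between calls to the robot, and variables do not carry over. Pictures are saved under pics/ and viewed, about 8 in all and at most 12, crops included, and the job is handed in when it is done.

```bash
mkdir -p pics
cat > h.py <<'E'
from cell import *
import numpy as np, cv2
def snap(n,f):
    im,d=read_camera(n); cv2.imwrite('pics/'+f,im[:,:,::-1]); np.savez('/tmp/'+n,im=im,d=d); return im,d
def ray(ci,u,v,z):
    R=np.array(ci['R']);t=np.array(ci['t']);c=-R.T@t
    w=R.T@np.array([(u-ci['cx'])/ci['fx'],(v-ci['cy'])/ci['fy'],1]); return c+w*(z-c[2])/w[2]
def proj(ci,X):
    p=np.array(ci['R'])@np.array(X)+np.array(ci['t']); return ci['fx']*p[0]/p[2]+ci['cx'],ci['fy']*p[1]/p[2]+ci['cy']
E
python3 - <<'E'
from h import *
for n in('top','side'):
    snap(n,n+'0.png'); c=camera_info(n); print(n,-np.array(c['R']).T@c['t'],np.round(c['R'],3).tolist(),c['fx'])
print(get_state())
E
```

```text
top [ 506.26247053    6.8445705  1065.06275833] [[0.01, -1.0, 0.014], [-0.998, -0.011, -0.069], [0.069, -0.013, -0.998]] 450.01501844558584
side [ 259.25911331 1028.04511544  736.24933867] [[-0.963, -0.27, -0.009], [-0.14, 0.527, -0.838], [0.231, -0.806, -0.545]] 601.0005161320784
{'clock': 0.1, 'q': array([ 1.01668611e+00,  2.91213899e-01, -1.54051603e-01,  1.12668563e+00,
        5.11635511e-06,  1.43153166e+00]), 'joint_velocities': array([-0.00043235, -0.00037708,  0.00215066,  0.00038912,  0.00204163,
       -0.00075039]), 'tau': array([ 2.06265257e-03, -5.37979674e+01,  3.31918108e+01,  9.34238982e-03,
       -1.50243636e-04,  4.62334162e-05]), 'ee_pos': array([211.37287646, 480.14614168, 230.79466374]), 'ee_rot': array([-1.98599050e-04,  2.05938573e-01,  9.78564750e-01, -5.42182089e-04]), 'force': array([ 0.26507365,  0.46876905, -0.32547699]), 'moment': array([-0.01880291,  0.00812324,  0.03192369]), 'finger_gap': 0.9969874948754495}
```

View pics/top0.png

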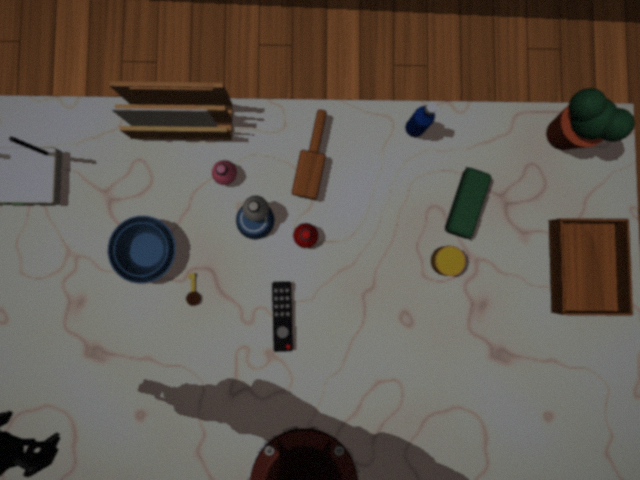

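View pics/side0.png

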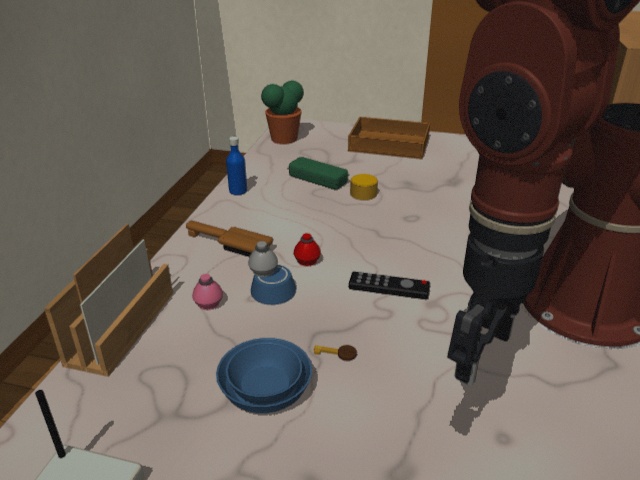

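Top view: the dish is at about (255,218) px with the chrome dispenser at about (257,208), towards the far edge. The red decoy is at (306,236) and the pink one at (224,172). Next I'll get rough positions.

Run:
```python
from h import *
def cloud(n):
    z=np.load('/tmp/%s.npz'%n);c=camera_info(n);d=z['d'];v,u=np.mgrid[:480,:640]
    P=np.stack([(u-c['cx'])/c['fx']*d,(v-c['cy'])/c['fy']*d,d],-1)-np.array(c['t'])
    return P@np.array(c['R']),z['im']
for n in('top','side'):
    P,im=cloud(n)
    hsv=cv2.cvtColor(im,cv2.COLOR_RGB2HSV)
    near=(abs(P[...,0]-560)<70)&(abs(P[...,1]-130)<70)
    blue=near&(hsv[...,0]>95)&(hsv[...,0]<125)&(hsv[...,1]>90)
    k,cc=cv2.threshold(blue.astype('uint8'),0,255,0)
    for nm,m in(('bluetop',blue&(abs(P[...,2]-40)<5)),('disp',near&(P[...,2]>52)),('high',near&(P[...,2]>95))):
        q=P[m]; print(n,nm,len(q),q.min(0).round(),q.max(0).round(),q.mean(0).round(1)) if len(q) else print(n,nm,0)
c=camera_info('top')
print('button',ray(c,253.5,206,106),'dish',ray(c,255,219,20),'red',ray(c,306,236,40),'pink',ray(c,223,172,40))
w=camera_info('wrist');s=get_state();print('wristcam',-np.array(w['R']).T@w['t'],np.round(w['R'],2).tolist(),w['fx'],s['ee_pos'])
```

```text
top bluetop 290 [564.  83.  35.] [621. 159.  44.] [588.1 121.5  39.5]
top disp 378 [596.  85.  60.] [630. 141. 110.] [613.9 111.6  84.7]
top high 99 [611. 100.  95.] [629. 126. 110.] [620.9 113.2 102.1]
side bluetop 301 [566.  89.  35.] [629. 159.  42.] [593.2 129.3  37.3]
side disp 523 [594. 101.  52.] [630. 148. 105.] [613.4 127.9  77.3]
side high 73 [610. 107.  95.] [630. 131. 105.] [621.3 119.1 100.3]
button [622.4881251  113.43886794 106.        ] dish [602.50728468 118.95461587  20.        ] red [ 5.63020711e+02 -3.61082378e-02  4.00000000e+01] pink [708.26892436 192.17150554  40.        ]
wristcam [142.21068885 509.56927253 372.94272722] [[0.4, 0.91, -0.0], [0.87, -0.39, 0.29], [0.27, -0.12, -0.96]] 387.83916585887954 [211.37287646 480.14614168 230.79466374]
```

```bash
python3 -m pendant '{"offset":[[-1,-0.28,0],[-2,-0.55,0],[-3,-0.83,0],[-4,-1.1,0],[-5,-1.38,0],[-6,-1.66,0],[-7,-1.94,0],[-8,-2.2,0],[-9,-2.5,0],[-10,-2.77,0],[-11,-3.05,0],[-12,-3.3,0]],"rotation":[[0,0,0],[0,0,0],[0,0,0],[0,0,0],[0,0,0],[0,0,0],[0,0,0],[0,0,0],[0,0,0],[0,0,0],[0,0,0],[0,0,0]],"fingers":[30,30,30,30,30,30,30,30,30,30,30,30]}' 20
python3 -m pendant '{"offset":[[-0.9,-0.25,0.2],[-1.8,-0.5,0.5],[-2.6,-0.74,0.8],[-2.6,-0.74,0.8],[-2.6,-0.74,0.8],[-2.6,-0.74,0.8]],"rotation":[[0,0,0],[0,0,0],[0,0,0],[0,0,0],[0,0,0],[0,0,0]],"fingers":[30,30,30,30,30,30]}'
python3 - <<'E'
from h import *
s=get_state();print(s['clock'],s['ee_pos'],s['ee_rot'],s['finger_gap'])
snap('wrist','w1.png')
E
```

```text
clock: 1.1
ee_pos: [598.8, 164.4, 231.0]
ee_rot: [-0.0, 0.206, 0.979, -0.0]
force: [1.3, 0.7, -0.1]
finger_gap: 0.351
clock: 1.6
ee_pos: [680.4, 97.4, 198.8]
ee_rot: [-0.001, 0.206, 0.979, 0.0]
force: [-0.2, 0.6, 0.1]
finger_gap: 0.348
1.6 [680.38289554  97.39637822 198.80104392] [-7.01616019e-04  2.06051206e-01  9.78540959e-01  4.42943031e-06] 0.34781004618118844
```

View pics/w1.png

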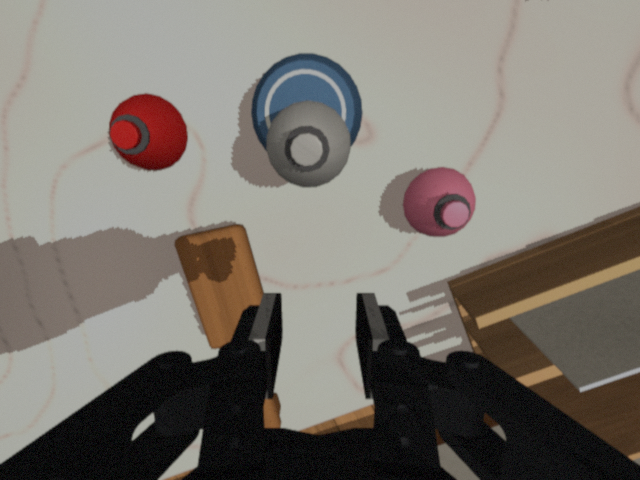

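The wrist view shows the dish at about (306,108) px with its ring. The dispenser's button is at (306,149) and its body at (308,144). The brush is on the left and the rack at lower right.

```bash
cat > m.py <<'E'
from h import *
def measure(f):
    s=get_state();c=camera_info('wrist');im,d=snap('wrist',f)
    hsv=cv2.cvtColor(im,cv2.COLOR_RGB2HSV)
    blue=((hsv[...,0]>95)&(hsv[...,0]<125)&(hsv[...,1]>90)).astype('uint8')*255
    cs,_=cv2.findContours(blue,cv2.RETR_EXTERNAL,cv2.CHAIN_APPROX_NONE);b=max(cs,key=cv2.contourArea)
    x,y,w,h=cv2.boundingRect(b);hull=cv2.fillConvexPoly(np.zeros((480,640),'uint8'),cv2.convexHull(b),255)
    # ring: bright low-sat pixels inside the dish hull, fitted as a circle on z=40
    ring=(hull>0)&(hsv[...,1]<90)&(hsv[...,2]>165)
    v,u=np.nonzero(ring); P=np.array([ray(c,a,q,40)[:2] for a,q in zip(u,v)])
    from scipy.optimize import least_squares
    r=least_squares(lambda p:np.hypot(*(P-p[:2]).T)-p[2],[*P.mean(0),28],loss='soft_l1');print('ring',r.x.round(1),len(P))
    # dispenser: grey, by depth height
    v,u=np.mgrid[:480,:640];Q=(np.stack([(u-c['cx'])/c['fx']*d,(v-c['cy'])/c['fy']*d,d],-1)-np.array(c['t']))@np.array(c['R'])
    near=(np.hypot(Q[...,0]-r.x[0],Q[...,1]-r.x[1])<60)&(d>0)
    for lo,hi in((101,112),):
        m=(near&(Q[...,2]>lo)&(Q[...,2]<hi)).astype('uint8');q=Q[m>0];print('cap',len(q),q.mean(0).round(1),((q.min(0)+q.max(0))/2).round(1))
    m=(near&(Q[...,2]>55)).astype('uint8')*255
    cs,_=cv2.findContours(m,cv2.RETR_EXTERNAL,cv2.CHAIN_APPROX_NONE);k=max(cs,key=cv2.contourArea)
    (e,ax,_)=cv2.fitEllipse(k); bul=ray(c,*e,64);print('body',e,ax,bul.round(1))
    D=bul[:2];C=r.x[:2];sh=C-D
    w_,xq,yq,zq=s['ee_rot'];tx=np.array([2*(w_*w_+xq*xq)-1,2*(xq*yq+w_*zq)]);ty=np.array([2*(xq*yq-w_*zq),2*(w_*w_+yq*yq)-1])
    print('need',sh.round(1),np.hypot(*sh).round(1),'tool xy',(sh@tx).round(1),(sh@ty).round(1),'disp-TCP tool',((D-s['ee_pos'][:2])@tx).round(1),((D-s['ee_pos'][:2])@ty).round(1),'clock',s['clock'],s['ee_pos'].round(1))
    return Q,im
E
python3 - <<'E'
from m import *
Q,im=measure('w1b.png')
c=camera_info('top');z=np.load('/tmp/top.npz')
d=z['d'];v,u=np.mgrid[:480,:640];T=(np.stack([(u-c['cx'])/c['fx']*d,(v-c['cy'])/c['fy']*d,d],-1)-np.array(c['t']))@np.array(c['R'])
rk=T[80:142,108:238].reshape(-1,3);rk=rk[rk[:,2]>30];print('rack',rk.min(0).round(),rk.max(0).round(),rk[rk[:,2]>95].min(0).round())
E
```

```text
ring [602.5 119.8  28.4] 329
cap 860 [623.6 113.3 105.3] [623.8 113.2 104.8]
body (307.29705810546875, 144.10032653808594) (83.18168640136719, 85.8346939086914) [622.9 113.7  64. ]
need [-20.4   6.1] 21.3 tool xy 21.2 -2.6 disp-TCP tool 58.9 -8.7 clock 1.65 [680.3  97.9 199.5]
rack [506.   7.  30.] [ 885.  421. 1065.] [506.   7.  95.]
```

Run:
```python
from h import *
z=np.load('/tmp/wrist.npz');c=camera_info('wrist');d=z['d'];v,u=np.mgrid[:480,:640];Q=(np.stack([(u-c['cx'])/c['fx']*d,(v-c['cy'])/c['fy']*d,d],-1)-np.array(c['t']))@np.array(c['R'])
for p in((460,290),(470,320),(560,260),(630,215),(480,400),(560,370),(540,420)): print(p,Q[p[1],p[0]].round())
```

```text
(460, 290) [796. 185.  24.]
(470, 320) [836. 186.  13.]
(560, 260) [796. 268.  36.]
(630, 215) [796. 347.   9.]
(480, 400) [687. 137. 263.]
(560, 370) [819. 209. 125.]
(540, 420) [689. 147. 272.]
```

```bash
python3 -m pendant '{"offset":[[0.03,-0.04,0.5],[0.03,-0.04,1.2],[0.03,-0.04,1.9],[0.03,-0.04,1.9],[0.03,-0.04,1.9]],"rotation":[[0,0,-0.7],[0,0,-1.4],[0,0,-1.4],[0,0,-1.4],[0,0,-1.4]],"fingers":[30,30,30,30,30]}'
```

```text
clock: 2.12
ee_pos: [677.8, 97.1, 123.3]
ee_rot: [-0.001, 0.145, 0.989, -0.0]
force: [-0.3, -0.3, -0.0]
finger_gap: 0.354
```

The rack is well clear, so I'll descend and check the alignment.

```bash
python3 -m pendant '{"offset":[[0,0,0.6],[0,0,1.2],[0,0,1.7],[0,0,1.88],[0,0,1.88],[0,0,1.88]],"rotation":[[0,0,0],[0,0,0],[0,0,0],[0,0,0],[0,0,0],[0,0,0]],"fingers":[30,30,30,30,30,30]}'
python3 - <<'E'
from h import *
snap('wrist','w2.png');s=get_state();print(s['ee_pos'],s['force'])
E
```

```text
clock: 2.62
ee_pos: [680.2, 96.6, 50.1]
ee_rot: [0.001, 0.146, 0.989, 0.0]
force: [0.1, 0.7, 0.9]
finger_gap: 0.352
[680.61249225  96.48489738  50.51502243] [0.46235261 0.15788542 1.41691583]
```

View pics/w2.png

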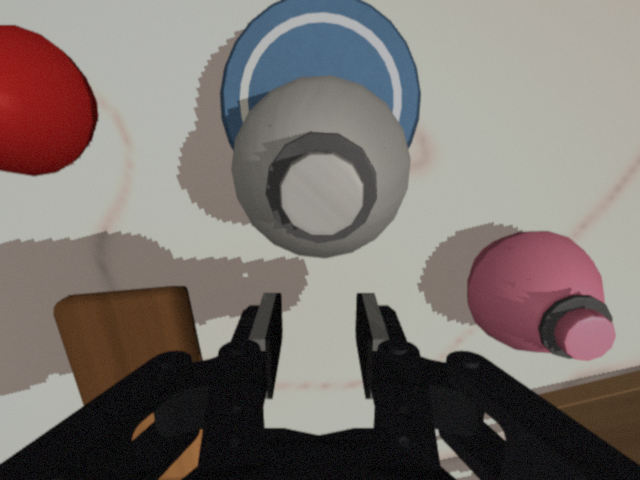

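The body (centre about 321,167), the dish (320,95) and the finger gap (320) line up. Now I'll approach and push gently, cradling the bulge between the two open fingertips.

```bash
python3 -m pendant '{"offset":[[0.1,0,0],[0.2,0,0],[0.28,0,0],[0.35,0,0],[0.39,0,0],[0.42,0,0],[0.45,0,0],[0.48,0,0],[0.51,0,0],[0.54,0,0],[0.57,0,0],[0.60,0,0]],"rotation":[[0,0,0],[0,0,0],[0,0,0],[0,0,0],[0,0,0],[0,0,0],[0,0,0],[0,0,0],[0,0,0],[0,0,0],[0,0,0],[0,0,0]],"fingers":[30,30,30,30,30,30,30,30,30,30,30,30]}'
python3 -m pendant '{"offset":[[0.03,0,0],[0.06,0,0],[0.09,0,0],[0.12,0,0],[0.12,0,0],[0.12,0,0]],"rotation":[[0,0,0],[0,0,0],[0,0,0],[0,0,0],[0,0,0],[0,0,0]],"fingers":[30,30,30,30,30,30]}'
python3 - <<'E'
from m import *
measure('w3.png')
E
```

```text
clock: 3.67
ee_pos: [656.2, 103.2, 48.1]
ee_rot: [0.0, 0.146, 0.989, 0.0]
force: [-0.1, 0.7, 0.2]
finger_gap: 0.351
clock: 4.17
ee_pos: [651.5, 104.6, 48.1]
ee_rot: [-0.0, 0.146, 0.989, -0.0]
force: [-0.8, -0.2, 0.1]
finger_gap: 0.348
ring [602.7 119.5  28.5] 1633
cap 10420 [629.7 112.  105.1] [633.5 108.4 106.5]
body (325.8833923339844, 350.7198486328125) (332.2323303222656, 382.21728515625) [658.9 104.1  64. ]
need [-56.2  15.5] 58.3 tool xy 58.3 -1.4 disp-TCP tool -7.3 1.7 clock 4.1667 [651.5 104.6  48.1]
```

View pics/w3.png

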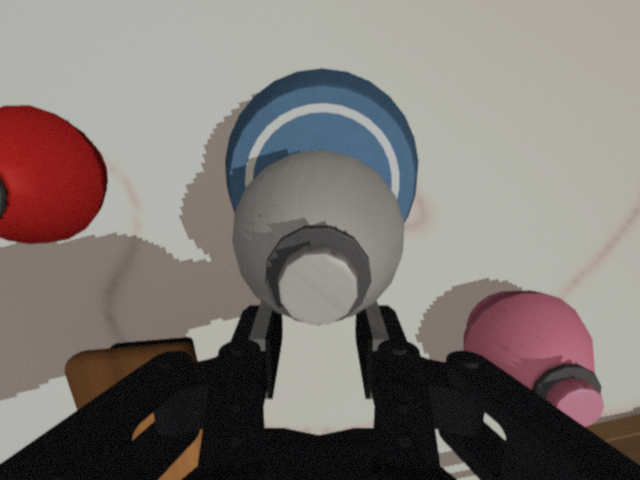

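```bash
cat > b.py <<'E'
from h import *
import sys
# button top: flat disc at z~106; segment by depth height among columns between the fingers, ring on z=40
s=get_state();c=camera_info('wrist');im,d=snap('wrist',sys.argv[1])
C=np.array([602.5,119.7]);hsv=cv2.cvtColor(im,cv2.COLOR_RGB2HSV)
v,u=np.mgrid[:480,:640];Q=(np.stack([(u-c['cx'])/c['fx']*d,(v-c['cy'])/c['fy']*d,d],-1)-np.array(c['t']))@np.array(c['R'])
m=((np.hypot(Q[...,0]-C[0],Q[...,1]-C[1])<45)&(Q[...,2]>103.5)&(Q[...,2]<110)&(hsv[...,2]>110)).astype('uint8')*255
m=cv2.morphologyEx(m,cv2.MORPH_OPEN,np.ones((5,5)))
cs,_=cv2.findContours(m,0,1);k=max(cs,key=cv2.contourArea);e,ax,_=cv2.fitEllipse(cv2.convexHull(k));B=ray(c,*e,106)[:2]
t=np.array([-.958,.287]);n=np.array([.287,.958])
print('button px',np.round(e),np.round(ax),'at',B.round(1),'need along/lat',((C-B)@t).round(1),((C-B)@n).round(1),'disp-TCP',((B-s['ee_pos'][:2])@t).round(1),((B-s['ee_pos'][:2])@n).round(1))
E
python3 b.py w3b.png
```

```text
button px [318. 288.] [72. 79.] at [615.6 114.2] need along/lat 14.2 1.5 disp-TCP 37.1 -1.1
```

In contact and sliding straight: the dispenser is 37 mm ahead of the TCP, as predicted. About 14 mm remains, so I'll push 12 and re-measure.

```bash
python3 -m pendant '{"offset":[[0.03,0,0],[0.06,0.01,0],[0.09,0.01,0],[0.12,0.01,0],[0.15,0.02,0],[0.18,0.02,0],[0.21,0.02,0],[0.24,0.025,0],[0.27,0.025,0],[0.3,0.025,0],[0.3,0.025,0],[0.3,0.025,0]],"rotation":[[0,0,0],[0,0,0],[0,0,0],[0,0,0],[0,0,0],[0,0,0],[0,0,0],[0,0,0],[0,0,0],[0,0,0],[0,0,0],[0,0,0]],"fingers":[30,30,30,30,30,30,30,30,30,30,30,30]}'
python3 b.py w4.png
```

```text
clock: 5.27
ee_pos: [640.3, 109.0, 48.1]
ee_rot: [-0.0, 0.146, 0.989, 0.0]
force: [0.2, 0.7, 0.7]
finger_gap: 0.35
button px [318. 289.] [72. 78.] at [604.4 118.6] need along/lat 2.2 0.5 disp-TCP 37.1 -1.1
```

```bash
python3 -m pendant '{"offset":[[0.02,0.005,0],[0.045,0.01,0],[0.045,0.01,0],[0.045,0.01,0],[0,0.01,0],[-0.2,0.01,0],[-0.5,0,0],[-0.9,0,0],[-1,0,-0.5],[-1,0,-1.4],[-1,0,-2.3],[-1,0,-3.2]],"rotation":[[0,0,0],[0,0,0],[0,0,0],[0,0,0],[0,0,0],[0,0,0],[0,0,0],[0,0,0],[0,0,0],[0,0,0],[0,0,0],[0,0,0]],"fingers":[30,30,30,30,30,30,30,30,30,30,30,30]}'
python3 -m pendant '{"offset":[[0,0,-0.5],[0,0,-0.5],[0,0,-0.5],[0,0,-0.5]],"rotation":[[0,0,0],[0,0,0],[0,0,0],[0,0,0]],"fingers":[30,30,30,30]}'
python3 - <<'E'
from m import *
measure('w5.png')
E
```

```text
clock: 6.32
ee_pos: [678.9, 97.1, 177.3]
ee_rot: [-0.0, 0.146, 0.989, -0.0]
force: [1.0, 0.4, -0.9]
finger_gap: 0.351
clock: 6.65
ee_pos: [678.6, 97.3, 195.1]
ee_rot: [-0.001, 0.146, 0.989, -0.0]
force: [-1.0, 0.0, -0.7]
finger_gap: 0.354m.py:12: RuntimeWarning: Mean of empty slice.
  r=least_squares(lambda p:np.hypot(*(P-p[:2]).T)-p[2],[*P.mean(0),28],loss='soft_l1');print('ring',r.x.round(1),len(P))
  ret = ret.dtype.type(ret / rcount)
Traceback (most recent call last):
  File "m.py", line 12, in measure
    r=least_squares(lambda p:np.hypot(*(P-p[:2]).T)-p[2],[*P.mean(0),28],loss='soft_l1');print('ring',r.x.round(1),len(P))
                                                         ^^^^^^^^^^^^^^^
TypeError: Value after * must be an iterable, not numpy.float64
```

View pics/w5.png

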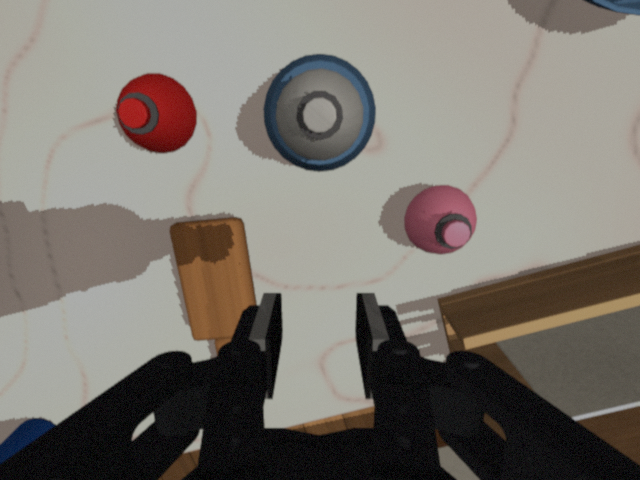

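Standing upright, looking roughly centred: dish outline at about (320,112) px, button at (320,115). I'll measure numerically from the dish outline.

```bash
cat > f.py <<'E'
from h import *
import sys
def f(n,fn):
    s=get_state();c=camera_info(n);im,d=snap(n,fn);hsv=cv2.cvtColor(im,cv2.COLOR_RGB2HSV)
    blue=((hsv[...,0]>95)&(hsv[...,0]<125)&(hsv[...,1]>90)).astype('uint8')*255
    cs,_=cv2.findContours(blue,0,cv2.CHAIN_APPROX_NONE);p0=np.array(proj(c,[602.5,119.7,0]))
    k=min([q for q in cs if cv2.contourArea(q)>200],key=lambda q:np.hypot(*(q.reshape(-1,2).mean(0)-p0)))
    H=cv2.convexHull(k);e,a,_=cv2.fitEllipse(H);C=ray(c,*e,0)[:2]
    P=np.array([ray(c,*q,0)[:2] for q in H.reshape(-1,2)]);cc,r=cv2.minEnclosingCircle(P.astype('f4'))
    print(n,'dish base',C.round(1),'enclosing',np.round(cc,1),r)
    hull=cv2.fillConvexPoly(np.zeros((480,640),'uint8'),H,255)
    g=((hull>0)&(hsv[...,1]<70)).astype('uint8')*255
    g=cv2.morphologyEx(g,cv2.MORPH_OPEN,np.ones((9,9)) if n=='wrist' else np.ones((3,3)))
    gs,_=cv2.findContours(g,0,cv2.CHAIN_APPROX_NONE);b=max(gs,key=cv2.contourArea);e2,a2,_=cv2.fitEllipse(cv2.convexHull(b));print('body',np.round(e2),np.round(a2),ray(c,*e2,62).round(1))
    v,u=np.mgrid[:480,:640];Q=(np.stack([(u-c['cx'])/c['fx']*d,(v-c['cy'])/c['fy']*d,d],-1)-np.array(c['t']))@np.array(c['R'])
    m=(np.hypot(Q[...,0]-602,Q[...,1]-120)<45)&(d>0)
    q=Q[m&(Q[...,2]>101)];print('cap',q.mean(0).round(1),((q.min(0)+q.max(0))/2).round(1),len(q))
    q=Q[m&(abs(Q[...,2]-40)<6)&(hsv[...,1]>70)];print('flat top',((q.min(0)+q.max(0))/2).round(1),(q.max(0)-q.min(0)).round())
if __name__=='__main__':
    f('wrist',sys.argv[1]); print(get_state()['clock'],get_state()['ee_pos'])
E
python3 f.py w5b.png
```

```text
wrist dish base [600.5 120.3] enclosing [602.3 119.8] 45.35711669921875
body [319. 115.] [88. 92.] [602.7 119.5  62. ]
cap [603.8 119.1 105.4] [603.9 119.1 104.9] 961
flat top [602.8 119.7  38.2] [76. 76.  8.]
6.75 [678.00066983  97.28751911 194.38041641]
```

Run:
```python
from h import *
im,_=snap('side','side1.png')
cv2.imwrite('pics/s2.png',cv2.resize(im[200:400,150:420,::-1],None,fx=2.5,fy=2.5,interpolation=2))
```

```text
(no output)
```

View pics/s2.png

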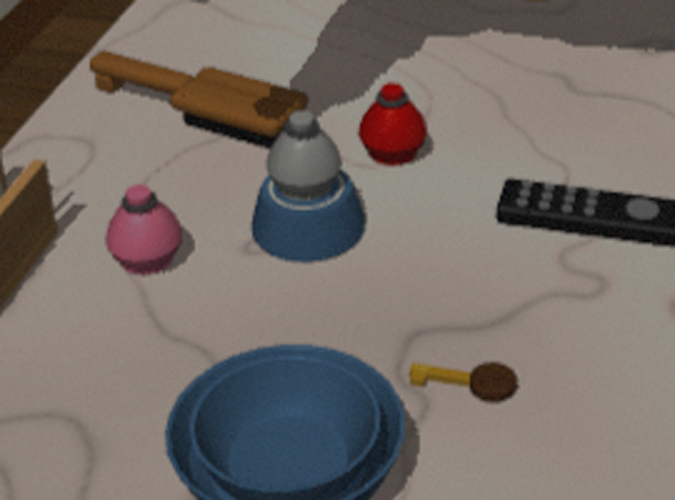

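The side view shows it upright with everything else in place, but the body (about x=304 in the crop) looks slightly left of the ring centre (about 309). I'll check that against the projected vertical.

Run:
```python
from h import *
c=camera_info('side');z=np.load('/tmp/side.npz')['im'];hsv=cv2.cvtColor(z,cv2.COLOR_RGB2HSV)
for h in(0,40,62,106):
    u,v=proj(c,[602.5,119.7,h]); print(h,'full',round(u,1),round(v,1))
# row-wise extents in full image: dish (blue) and dispenser (grey) 
for v in range(244,304,4):
    r=hsv[v,240:310];b=np.nonzero((r[:,0]>95)&(r[:,0]<125)&(r[:,1]>90))[0]+240
    print(v,'blue',(b.min(),b.max(),(b.min()+b.max())/2) if len(b) else None,end=' | ')
    g=np.nonzero(hsv[v,250:296,1]<40)[0]+250; print('grey',(g.min(),g.max(),(g.min()+g.max())/2,len(g)) if len(g) else None)
```

```text
0 full 273.5 289.1
40 full 272.6 273.0
62 full 272.1 263.9
106 full 271.0 245.1
244 blue None | grey (np.int64(269), np.int64(295), np.float64(282.0), 27)
248 blue None | grey (np.int64(265), np.int64(293), np.float64(279.0), 29)
252 blue (np.int64(246), np.int64(246), np.float64(246.0)) | grey (np.int64(263), np.int64(292), np.float64(277.5), 30)
256 blue None | grey (np.int64(252), np.int64(293), np.float64(272.5), 39)
260 blue None | grey (np.int64(250), np.int64(295), np.float64(272.5), 45)
264 blue None | grey (np.int64(250), np.int64(295), np.float64(272.5), 46)
268 blue None | grey (np.int64(250), np.int64(295), np.float64(272.5), 46)
272 blue (np.int64(256), np.int64(289), np.float64(272.5)) | grey (np.int64(250), np.int64(295), np.float64(272.5), 39)
276 blue (np.int64(254), np.int64(291), np.float64(272.5)) | grey (np.int64(250), np.int64(295), np.float64(272.5), 31)
280 blue (np.int64(253), np.int64(292), np.float64(272.5)) | grey (np.int64(250), np.int64(295), np.float64(272.5), 11)
284 blue (np.int64(252), np.int64(293), np.float64(272.5)) | grey (np.int64(250), np.int64(295), np.float64(272.5), 3)
288 blue (np.int64(251), np.int64(294), np.float64(272.5)) | grey (np.int64(250), np.int64(250), np.float64(250.0), 1)
292 blue (np.int64(251), np.int64(294), np.float64(272.5)) | grey (np.int64(250), np.int64(295), np.float64(272.5), 2)
296 blue (np.int64(253), np.int64(292), np.float64(272.5)) | grey (np.int64(250), np.int64(295), np.float64(272.5), 5)
300 blue (np.int64(257), np.int64(287), np.float64(272.0)) | grey (np.int64(250), np.int64(295), np.float64(272.5), 15)
```

The side view agrees: the offset is explained by camera lean. Expected 271.5 and 270.4 px for bulge and button, seen 271.6 and 270.8, so under 1 mm off. Handing in.

```bash
python3 -c "
from cell import *
print(get_state()['clock'],hand_in())"
```

```text
the job is handed in; nothing more can be done
6.8 None
```

The chrome dispenser now stands upright in the middle of the small dish, about 1 mm or less off centre. I slid it about 21 mm with slow pushes at the bulge, using two slightly open fingertips as a cradle, with no pinching or lifting. I then backed the gripper off and handed in at 6.8 s.

**Centring checks:**

| What was measured | Position x, y (mm) |
|---|---|
| Dish centre, from the ring before and during the push | 602.5, 119.7 |
| Dish centre afterwards, from its top and its outline circle | 602.3–602.8, 119.7 |
| Dispenser body | 602.7, 119.5 |
| Dispenser button | 603.8, 119.1 |

The side camera agreed to under 1 mm and showed the dispenser upright. As far as those measurements resolve, the dish did not move. The last wrist and side pictures showed the things near the dish in place, and the force readings between moves stayed at noise level (1–2 N).

**Disagreements and failures:**
- The button measured about 1.4 mm off centre where the body measured about 0.3 mm.
- A plain ellipse fit to the dish outline put its centre at (600.5, 120.3), about 2 mm off the other estimates. I discounted it in favour of the ring and outline circle.
- One measurement taken with the fingers in view was wrong, and the ring fit failed once the dispenser covered the ring. I replaced both with other methods.

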